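# Reset the tripped bench outlet box

### The arm

A 7-joint arm with a two-finger parallel gripper is mounted at the origin on the work surface; the furniture and walls round the work are solid. World frame = base frame: x ahead of the robot, y to its left, z up, the work surface at z = 0. Lengths are in m, angles in rad, forces in N, time in s.
With the tool pointing down it reaches from about 0.4 to 0.875 m from the base axis. Payload 19.3 kg.
Tool frame: the origin (TCP) lies at the very end of the fingers, on their centre line; the grasp point (between the pads) lies 19 mm behind it; z points along the fingers, y is the line along which they close (so a half turn about z gives the same grasp; the last joint's range is limited). The gripper opens to 85 mm and grips with 20 to 120 N. Pads are 22 mm wide; open, the fingers measure 114 mm over their backs; the gripper's body (76 mm by 85 mm) begins 54 mm behind the grasp point. The pads swing forward as they close: fully open they stand 13 mm farther back than shut.
Start: joints at [-1.347, 0.521, -0.036, 1.599, 0.021, 1.021, -0.113], TCP at [0.181, 0.598, 0.231] pointing down, gripper open.
Joint ranges: [-2.91, 2.91], [-0.3, 2.13], [-1.5, 1.42], [0.17, 2.43], [-1.26, 4.41], [0.16, 1.93], [-2.52, 2.52]. Speed limits (rad/s): [1.89, 1.89, 2.39, 2.39, 3.01, 3.01, 3.01].

### API

Orientations are given as [roll, pitch, yaw] about the fixed x, y, z axes, in that order (R = Rz(yaw) Ry(pitch) Rx(roll)).
In Python, from workcell import bot gives the robot as it stands. The module is installed in compiled form; this text tells all that it offers.
- The arm moves only by the tool apply_moves, never from a script. Its arguments are lists of equal length, an entry for each row: "claw": the finger opening in m, from 0 to 0.0854; "xyz": the shift along the tool's x, y, z in m, a list of three; "twist": the turn, a rotation vector about the tool's x, y, z in rad, a list of three. A call has 1 to 20 rows; each row shifts and turns the commanded pose from where the row before left it, along the tool's axes as they then stand; what a row does not reach is not made up. A row lasts 1/10 s, in which the tool goes at most 50 mm and 8.59 degrees, less where a joint would pass 70% of its speed; a pose out of reach is approached as far as the arm can. A call with a gripper value outside its range is refused whole. The fingers move at their own pace and stop on an object; "force" is the grip in N (left out, the last holds). Time passes only in rows, so rows that do not move let the fingers close. It gives the time, the measured TCP pose, the force, the opening and the grip force at its end, in the units of the state.
- bot.observe(): the state, without advancing time (a new reading comes with each control period).
- bot.grab_frame(name): name is "scene" or "top"; returns a dict with "img" (480x640x3 uint8, red, green, blue), "vfov" (degrees; the focal length in pixels is half the picture's height over the tangent of half this angle, whatever the lens; pixels are square), "cx", "cy" (the principal point, pixels), "distortion" ([k1, k2, p1, p2, k3] as OpenCV has them; the pictures are not rectified), "view" (4x4, takes a point from world to camera coordinates). Camera axes: x right, y up, looking along -z (the intrinsics and any distortion apply to the point x, -y, -z); pixel columns grow to the right and rows downward; lengths in m; the calibration is good to about 2 mm. A picture is of the moment at which its call begins. There is no depth.
- bot.job_done(): hands the job in; it is judged then, once.
Trained networks look in the newest picture that a camera, given by its name, has taken for a name from the list of things; names that differ only in an ending like _2 or _b are one class to them, and where a whole thing is asked for, a point or a joint stands for the part that bears it (a point fixed in the world has none). Each returns a list of dicts, best first, with "score" (0 to 1); they miss things now and then, are a little off and sometimes report something else, mostly with a low value. They report only what shows in the picture. A call takes as long as a camera call.
- bot.find_in(camera, query): "position" ([x, y, z] in m, in world coordinates, good to about 4 mm: the middle of the surface that is visible of it).
The state is a dict: "clock": time; "qpos": joint angles; "qd": joint speeds; "joint_efforts": joint torques, N m; "position": TCP position; "tool_rot": TCP orientation; "force": force on the tool from outside, world axes, zero at the start; "moment": the same for the moment, N m; "grip_width": finger opening in m; "finger_force": force on a finger pad.
Only numpy, scipy, OpenCV 4.12 (cv2) and the standard library are available. Lean on these libraries where they do the work, as an engineer would, in place of code of your own. Each camera call takes 0.05 s, during which the arm holds its last target. There are 200 camera calls.

### The job

One of the two outlet boxes on the bench has tripped: its switch lever leans toward the robot, while the other box's lever leans away. On the tripped box, first reach shut fingertips into the round well and press the sunken white reset key fully down, holding it for a good second, then let it up and push the lever all the way over to the on side, away from the robot. Do not lift, tip or shove either box, leave the key and lever of the other box alone, and leave everything else where it stands.

Things in the scene. Friction and masses are not known exactly. Their poses are not given: they have to be found in the camera images.
- tripped_box: Loose grey outlet box on rubber feet, 110 (x) x 170 (y) x 63 mm high, 2.5 kg. Origin: centre of its underside; z up, x to its back (two sockets in its front face, toward the robot). On top: a round well at y = +40 mm and a paddle lever in a bezel 50 x 36 x 4 mm at y = -50 mm. Tripped: its lever leans toward its front (the robot).
- tripped_well (a point): Centre of the tripped box's well mouth, level with the box's top. The well is 48 mm across and 26 mm deep, straight down; mid-floor stands the white reset key, a round cap 26 mm across, its top 17 mm below the mouth at rest, 23 mm when fully pressed. Shut fingertips fit in.
- tripped_reset (a joint): Reset key of the tripped box: 0 = up, 0.006 m = fully down. A spring returns it; it starts to move at 1.5 N and takes 5 N at the bottom.
- tripped_lever (a joint): Switch lever of the tripped box (rad): 0 = off, leaning 0.5 rad to the box's front (-x); 1.0 = on, leaning 0.5 rad to its back (+x). Stays where it is left; about 0.06 N m (2 N at the tip) moves it.
- tripped_lever_tip (a point): Point 34 mm up the tripped box's lever from its pivot. The pivot is a line along the box's y at x = 0, y = -50 mm, 62 mm above its underside. The black paddle is 26 mm wide (y), 9 mm thick, with a rounded end 12 mm thick reaching 40 mm from the pivot.
- running_box: Loose grey outlet box on rubber feet, 110 (x) x 170 (y) x 63 mm high, 2.5 kg. Origin: centre of its underside; z up, x to its back (two sockets in its front face, toward the robot). On top: a round well at y = +40 mm and a paddle lever in a bezel 50 x 36 x 4 mm at y = -50 mm. On: its lever leans to its back. Otherwise the same as the tripped box; either may stand left or right.
- running_well (a point): Centre of the running box's well mouth, level with the box's top. The well is 48 mm across and 26 mm deep, straight down; mid-floor stands the white reset key, a round cap 26 mm across, its top 17 mm below the mouth at rest, 23 mm when fully pressed. Shut fingertips fit in.
- running_reset (a joint): Reset key of the running box: 0 = up, 0.006 m = fully down. A spring returns it; it starts to move at 1.5 N and takes 5 N at the bottom.
- running_lever (a joint): Switch lever of the running box (rad): 0 = off, leaning 0.5 rad to the box's front (-x); 1.0 = on, leaning 0.5 rad to its back (+x). Stays where it is left; about 0.06 N m (2 N at the tip) moves it.
- running_lever_tip (a point): Point 34 mm up the running box's lever from its pivot. The pivot is a line along the box's y at x = 0, y = -50 mm, 62 mm above its underside. The black paddle is 26 mm wide (y), 9 mm thick, with a rounded end 12 mm thick reaching 40 mm from the pivot.
- thread_spool: Spool of cream thread, 41 mm across, 69 mm tall, standing. Loose bystander. Origin: centre of its underside.
- dye_bottle: Small tan bottle with a black cap, 36 mm across, 66 mm tall. Loose bystander. Origin: centre of its underside.
- tack_jar: Clear jar with a brass-coloured lid, 54 mm across, 74 mm tall. Loose bystander. Origin: centre of its underside.
- wax_tin: Low round tin with a black cap, 62 mm across, 52 mm tall. Loose bystander. Origin: centre of its underside.
- beeswax: Yellow-brown block of wax, 34 x 52 x 18 mm. Loose bystander. Origin: centre of its underside.
- tape_roll: Roll of masking tape lying flat, 105 mm across, 24 mm high. Loose bystander. Origin: centre of its underside.

How it is judged:
By the outcome, as a careful person would: the job done as asked, in the order asked, and still so for the second after the job is handed in, with the robot touching nothing.
It also fails if it takes over 42 s, if anything falls off the work surface, if the arm or the gripper's body presses on something with over 40 N, if the wrist force passes 120 N, or if a joint passes its speed limit or range.

## Working session

There is one attempt and no reset: what is moved stays moved. The work goes in short steps, Python scripts to look and compute and a tool call to move; the robot and the scene stay as the last step left them, time stands still between calls to the robot, and variables do not carry over. Pictures are saved under pics/ and viewed, at most 10 in all, crops included, and the job is handed in when it is done.

Besides the shell and the picture viewer there is one more tool, called after ">>>" as name(argument=value, ...) on one line, values as JSON. apply_moves: Moves the arm, as the interface text tells. Its arguments: {"type":"object","properties":{"claw":{"type":"array"},"xyz":{"type":"array"},"twist":{"type":"array"},"force":{"type":"number"}},"required":["claw","xyz","twist"]}

```bash
mkdir -p pics
python3 - <<'E'
from workcell import bot
import cv2,numpy as np
s=bot.observe(); print(s['clock'],np.round(s['position'],4),np.round(s['tool_rot'],4),s['grip_width'])
for c in('scene','top'):
    f=bot.grab_frame(c); cv2.imwrite(f'pics/{c}0.png',f['img'][:,:,::-1])
    print(c,f['vfov'],f['cx'],f['cy'],f['distortion'],np.round(f['view'],4).tolist())
    for n in('tripped_box','running_box','tripped_well','tripped_lever_tip','running_lever_tip','tack_jar','wax_tin','thread_spool','dye_bottle'):
        print(n,[(np.round(d['position'],3).tolist(),round(d['score'],2)) for d in bot.find_in(c,n)[:3]])
E
```

```text
0.0 [0.1809 0.5979 0.2307] [-3.1404e+00  1.0000e-04  2.8478e+00] 0.0854098441894733
scene 46.5916867701743 315.02885813422506 236.29833680021514 [-0.06952364  0.          0.          0.          0.        ] [[0.5615, -0.8274, 0.0134, -0.2509], [0.3798, 0.2721, 0.8841, -0.2766], [-0.7352, -0.4913, 0.467, -0.9362], [0.0, 0.0, 0.0, 1.0]]
tripped_box [([0.501, -0.172, 0.063], 0.92)]
running_box [([0.474, 0.128, 0.062], 0.73), ([0.518, 0.109, 0.083], 0.29)]
tripped_well [([0.502, -0.166, 0.065], 0.93), ([0.523, 0.107, 0.084], 0.25)]
tripped_lever_tip [([0.53, -0.205, 0.083], 0.66)]
running_lever_tip [([0.514, 0.106, 0.081], 0.72)]
tack_jar [([0.334, -0.153, 0.051], 0.6)]
wax_tin [([0.344, 0.166, 0.033], 0.88)]
thread_spool [([0.358, 0.012, 0.046], 0.86)]
dye_bottle [([0.633, -0.015, 0.034], 0.77)]
top 49.95700633697501 315.19362308852357 246.58230289897446 [-0.13275501  0.          0.          0.          0.        ] [[0.0144, -0.9995, 0.0275, -0.0104], [0.997, 0.0164, 0.0763, -0.4757], [-0.0767, 0.0263, 0.9967, -1.2027], [0.0, 0.0, 0.0, 1.0]]
tripped_box [([0.532, -0.151, 0.065], 0.83)]
running_box [([0.499, 0.155, 0.065], 0.73)]
tripped_well [([0.53, -0.157, 0.06], 0.73)]
tripped_lever_tip [([0.544, -0.201, 0.084], 0.57)]
running_lever_tip [([0.522, 0.106, 0.087], 0.56)]
tack_jar [([0.351, -0.14, 0.074], 0.86), ([0.373, 0.015, 0.07], 0.35)]
wax_tin [([0.351, 0.185, 0.038], 0.6)]
thread_spool [([0.372, 0.02, 0.069], 0.78)]
dye_bottle [([0.633, -0.008, 0.042], 0.53)]
```

View pics/top0.png

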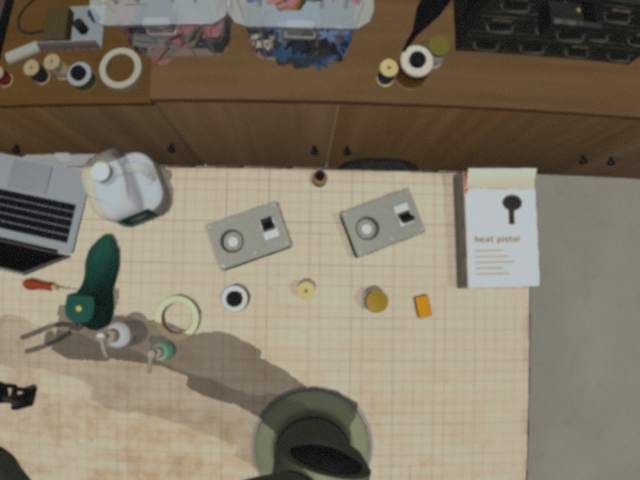

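View pics/scene0.png

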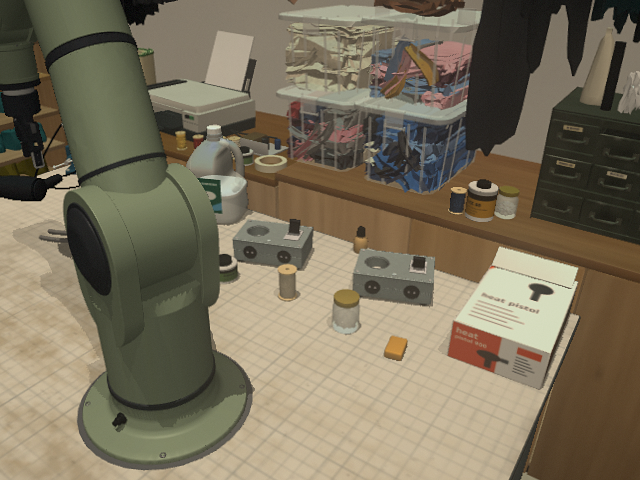

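Run:
```python
import cv2,numpy as np
t=cv2.imread('pics/top0.png');s=cv2.imread('pics/scene0.png')
r=lambda i:cv2.resize(i,(400,300),interpolation=cv2.INTER_CUBIC)
a=np.vstack([np.hstack([r(t[195:270,200:300]),r(t[185:260,335:435])]),np.hstack([r(s[208:283,225:325]),r(s[238:313,345:445])])])
cv2.imwrite('pics/crop0.png',a)
```

```text
(no output)
```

View pics/crop0.png

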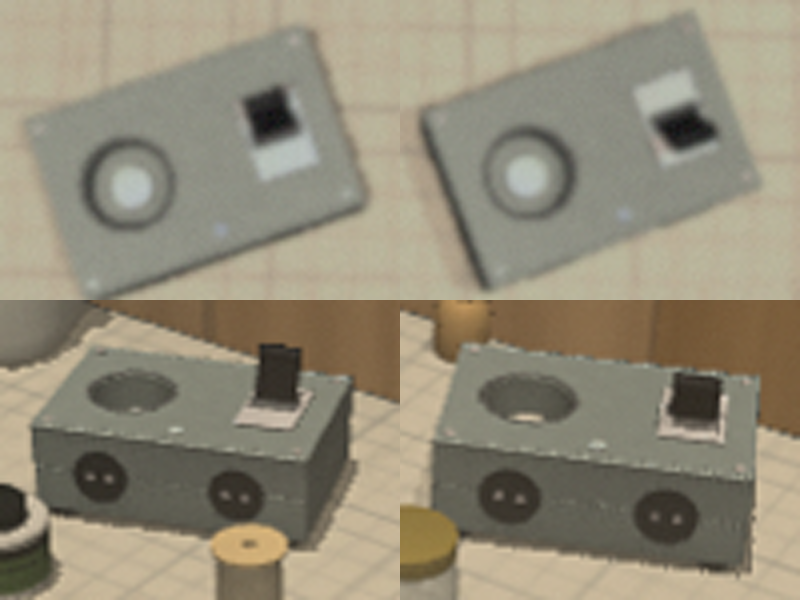

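```bash
cat > h.py <<'E'
import cv2,numpy as np
from scipy.optimize import least_squares
def proj(f,P):
    fl=240/np.tan(np.radians(f['vfov']/2));P=np.atleast_2d(P)
    c=(f['view']@np.c_[P,np.ones(len(P))].T)[:3].T*[1,-1,-1]
    K=np.array([[fl,0,f['cx']],[0,fl,f['cy']],[0,0,1.]])
    return cv2.projectPoints(c,np.zeros(3),np.zeros(3),K,np.array(f['distortion']))[0][:,0]
def world(p,L):
    c,s=np.cos(p[2]),np.sin(p[2]);L=np.atleast_2d(L)
    return np.c_[p[0]+c*L[:,0]-s*L[:,1],p[1]+s*L[:,0]+c*L[:,1],L[:,2]]
E
python3 - <<'E'
from workcell import bot
from h import *
L=np.array([[.055,.085,.063],[.055,-.085,.063],[-.055,-.085,.063],[-.055,.085,.063],[0,.04,.063]])
T=np.array([[22,112],[292,12],[360,185],[88,288],[128,172]])/4+[335,185]-.375
S=np.array([[62,45],[360,77],[353,173],[32,143],[128,97]])/4+[345,238]-.375
ft=bot.grab_frame('top');fs=bot.grab_frame('scene')
for w in((1,1),(1,0),(0,1)):
    r=least_squares(lambda p:np.r_[w[0]*(proj(ft,world(p,L))-T).ravel(),w[1]*(proj(fs,world(p,L))-S).ravel()],[.53,-.155,.35],loss='soft_l1')
    p=r.x;print(w,p.round(4),np.round(r.fun,1)[:20].tolist())
    if w==(1,1):
        q=p
        print('well',world(p,[0,.04,.063]).round(4),'pivot',world(p,[0,-.05,.062]).round(4),'levertip',world(p,[-.034*np.sin(.5),-.05,.062+.034*np.cos(.5)]).round(4))
E
```

```text
(1, 1) [ 0.5315 -0.1549  0.3799] [-1.1, 0.2, -0.8, -0.2, -0.3, 0.5, -0.3, 0.9, -0.8, 0.6, 0.6, -1.0, 0.6, -0.3, 0.9, 1.3, 0.6, -1.2, 0.7, 0.1]
well [[ 0.5166 -0.1177  0.063 ]] pivot [[ 0.55   -0.2013  0.062 ]] levertip [[ 0.5349 -0.2074  0.0918]]
(1, 0) [ 0.5324 -0.1564  0.3742] [-0.4, -0.4, 0.1, -0.4, 0.3, 0.3, 0.2, 0.3, -0.2, 0.1, 0.0, -0.0, 0.0, -0.0, 0.0, 0.0, 0.0, -0.0, 0.0, 0.0]
(0, 1) [ 0.5298 -0.1541  0.3887] [-0.0, 0.0, -0.0, 0.0, -0.0, 0.0, -0.0, 0.0, -0.0, 0.0, -0.4, -0.6, -0.2, -0.3, 0.5, 1.4, 0.1, -0.7, -0.0, 0.4]
```

The right-hand box in both views (top image about (382,222), scene about (395,277)) is the tripped one. Its black paddle covers the robot side of the white bezel, while the left box's paddle leans away. I'll lift first, to clear the pump bottles, then travel over.

>>> apply_moves(claw=[0,0,0,0,0,0,0,0,0,0,0,0,0,0,0,0,0,0,0,0], xyz=[[0,0,-0.04],[0,0,-0.04],[0,0,-0.04],[0,0,-0.03],[-0.032,-0.0235,0],[-0.032,-0.0235,0],[-0.032,-0.0235,0],[-0.032,-0.0235,0],[-0.032,-0.0235,0],[-0.032,-0.0235,0],[-0.032,-0.0235,0],[-0.032,-0.0235,0],[-0.032,-0.0235,0],[-0.032,-0.0235,0],[-0.021,-0.035,0],[-0.021,-0.035,0],[-0.021,-0.035,0],[-0.021,-0.035,0],[-0.021,-0.035,0],[-0.021,-0.035,0]], twist=[[0,0,0],[0,0,0],[0,0,0],[0,0,0],[0,0,0],[0,0,0],[0,0,0],[0,0,0],[0,0,0],[0,0,0],[0,0,0],[0,0,0],[0,0,0],[0,0,0],[0,0,0],[0,0,0],[0,0,0],[0,0,0],[0,0,0],[0,0,0]], force=20)

```text
clock: 3.1
position: [0.4791, 0.0414, 0.3816]
tool_rot: [3.141, 0.0, 2.848]
force: [0.9, 0.5, 0.2]
grip_width: -0.0003
finger_force: 0.0
```

>>> apply_moves(claw=[0,0,0,0,0,0,0,0,0,0,0,0,0,0,0,0,0], xyz=[[-0.0206,-0.0353,0],[-0.0206,-0.0353,0],[-0.0206,-0.0353,0],[-0.0206,-0.0353,0],[0,0,0],[0,0,0],[0,0,0],[0,0,0],[0,0,0],[0,0,0],[0,0,0.04],[0,0,0.04],[0,0,0.04],[0,0,0.04],[0,0,0.04],[0,0,0.03],[0,0,0.01]], twist=[[0,0,0],[0,0,0],[0,0,0],[0,0,0],[0,0,0.149],[0,0,0.149],[0,0,0.149],[0,0,0.149],[0,0,0.149],[0,0,0.149],[0,0,0],[0,0,0],[0,0,0],[0,0,0],[0,0,0],[0,0,0],[0,0,0]])

```text
clock: 4.8
position: [0.5157, -0.1157, 0.1389]
tool_rot: [-3.138, -0.001, 1.954]
force: [-1.2, -0.5, 0.8]
grip_width: -0.0002
finger_force: 0.0
```

Run:
```python
from workcell import bot
from h import *
s=bot.observe();print(s['clock'],np.round(s['position'],4),np.round(s['tool_rot'],4),np.round(s['qpos'],3),np.round(s['force'],2))
r=[]
for c in('scene','top'):
    f=bot.grab_frame(c)
    i=f['img'][:,:,::-1].copy();u=proj(f,[s['position'],[s['position'][0],s['position'][1],.063]])
    print(c,u.round(1).tolist())
    x,y=np.int32(u[1])-[50,37];r.append(cv2.resize(i[y:y+75,x:x+100],(400,300),interpolation=cv2.INTER_CUBIC));print(x,y)
cv2.imwrite('pics/over1.png',np.hstack(r))
```

```text
4.8 [ 0.5157 -0.1157  0.1389] [-3.1383e+00 -1.5000e-03  1.9538e+00] [-0.238  0.548  0.478  1.953 -0.367  0.729  0.841] [-1.24 -0.5   0.84]
scene [[378.6, 231.4], [376.3, 261.9]]
326 224
top [[369.3, 224.7], [365.0, 228.6]]
314 191
```

View pics/over1.png

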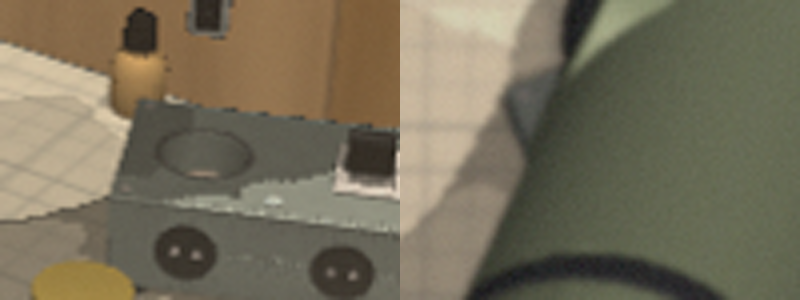

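>>> apply_moves(claw=[0,0,0,0,0,0,0], xyz=[[-0.0025,0,0.01],[0,0,0.02],[0,0,0.02],[0,0,0.015],[0,0,0.01],[0,0,0.008],[0,0,0]], twist=[[0,0,0],[0,0,0],[0,0,0],[0,0,0],[0,0,0],[0,0,0],[0,0,0]])

```text
clock: 5.6
position: [0.518, -0.1183, 0.0581]
tool_rot: [-3.141, -0.0, 1.954]
force: [0.3, -0.3, 0.6]
grip_width: 0.0
finger_force: 0.0
```

>>> apply_moves(claw=[0,0,0,0,0,0,0], xyz=[[0,0,0.004],[0,0,0.004],[0,0,0.003],[0,0,0.002],[0,0,0.002],[0,0,0.002],[0,0,0]], twist=[[0,0,0],[0,0,0],[0,0,0],[0,0,0],[0,0,0],[0,0,0],[0,0,0]])

```text
clock: 6.3
position: [0.518, -0.1182, 0.0412]
tool_rot: [3.141, -0.0, 1.954]
force: [-0.8, 1.1, 4.9]
grip_width: 0.0
finger_force: 2.1
```

>>> apply_moves(claw=[0,0,0,0], xyz=[[0,0,0.001],[0,0,0.001],[0,0,0.001],[0,0,0]], twist=[[0,0,0],[0,0,0],[0,0,0],[0,0,0]])

```text
clock: 6.7
position: [0.5181, -0.1182, 0.0395]
tool_rot: [3.141, -0.0, 1.954]
force: [-8.2, 3.9, 34.6]
grip_width: -0.0003
finger_force: 17.5
```

>>> apply_moves(claw=[0,0,0,0,0,0,0,0,0,0,0,0,0,0,0], xyz=[[0,0,-0.0008],[0,0,0],[0,0,0],[0,0,0],[0,0,0],[0,0,0],[0,0,0],[0,0,0],[0,0,0],[0,0,0],[0,0,0],[0,0,0],[0,0,0],[0,0,0],[0,0,0]], twist=[[0,0,0],[0,0,0],[0,0,0],[0,0,0],[0,0,0],[0,0,0],[0,0,0],[0,0,0],[0,0,0],[0,0,0],[0,0,0],[0,0,0],[0,0,0],[0,0,0],[0,0,0]])

```text
clock: 8.2
position: [0.5181, -0.1182, 0.0398]
tool_rot: [3.141, -0.0, 1.954]
force: [-5.0, 2.1, 21.4]
grip_width: -0.0002
finger_force: 10.4
```

>>> apply_moves(claw=[0,0,0,0,0,0,0,0,0,0,0,0,0,0], xyz=[[0,0,-0.005],[0,0,-0.015],[0,0,-0.025],[0,0,-0.03],[0,0,-0.02],[-0.01,-0.012,0],[-0.02,-0.022,0],[-0.025,-0.0225,0],[-0.024,0,0],[-0.01,0,0],[0,0,0.02],[0,0,0.02],[0,0,0.007],[0,0,0]], twist=[[0,0,0],[0,0,0],[0,0,0],[0,0,0],[0,0,0],[0,0,0],[0,0,0],[0,0,0],[0,0,0],[0,0,0],[0,0,0],[0,0,0],[0,0,0],[0,0,0]])

```text
clock: 9.6
position: [0.4981, -0.2216, 0.0861]
tool_rot: [-3.14, -0.001, 1.954]
force: [0.9, -0.0, 0.3]
grip_width: -0.0002
finger_force: 0.0
```

Run:
```python
from workcell import bot
from h import *
s=bot.observe();print(s['clock'],np.round(s['position'],4),np.round(s['force'],2))
f=bot.grab_frame('scene');i=f['img'][:,:,::-1]
cv2.imwrite('pics/lev1.png',cv2.resize(i[205:325,340:500],(800,600),interpolation=cv2.INTER_CUBIC))
p=[.5317,-.1553,.378];c,sn=np.cos(p[2]),np.sin(p[2]);d=s['position'][:2]-np.array(p[:2]);print('box frame',c*d[0]+sn*d[1],-sn*d[0]+c*d[1])
```

```text
9.6 [ 0.4981 -0.2216  0.0861] [ 0.87 -0.02  0.27]
box frame -0.05568730457707484 -0.04918511544397232
```

View pics/lev1.png

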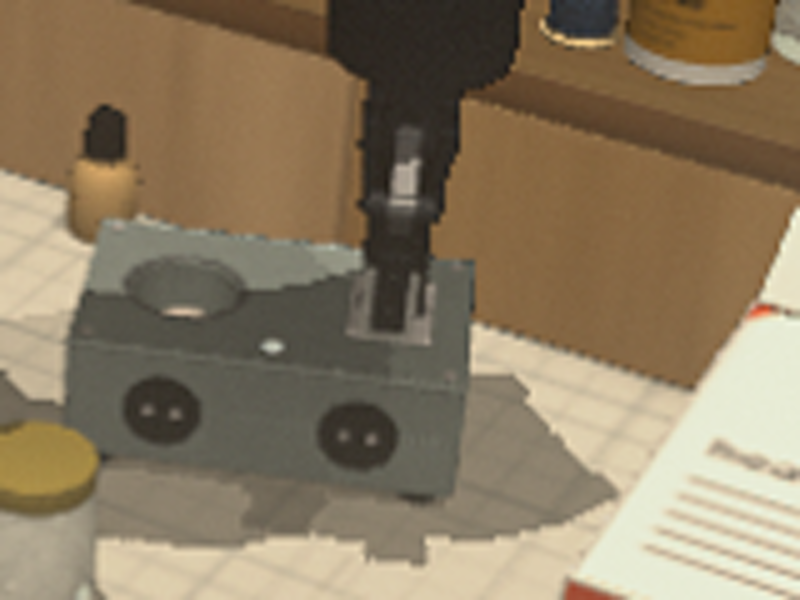

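The box hasn't moved, and the fingertips (picture about (390,300)) stand in front of the paddle (sliver at (420,295)). Pushing away from the robot now.

>>> apply_moves(claw=[0,0,0,0,0,0,0,0,0,0,0], xyz=[[0,0.004,0],[0,0.004,0],[0,0.004,0],[0,0.004,0],[0,0.004,0],[0,0.004,0],[0,0.004,0],[0,0.004,0],[0,0.004,0],[0,0.004,0],[0,0,0]], twist=[[0,0,0],[0,0,0],[0,0,0],[0,0,0],[0,0,0],[0,0,0],[0,0,0],[0,0,0],[0,0,0],[0,0,0],[0,0,0]])

```text
clock: 10.75
position: [0.5365, -0.2071, 0.0876]
tool_rot: [3.141, 0.001, 1.954]
force: [-1.1, -0.6, 1.6]
grip_width: -0.0001
finger_force: 0.7
```

>>> apply_moves(claw=[0,0,0,0,0], xyz=[[0,0.002,0],[0,0.002,0],[0,0.002,0],[0,0.001,0],[0,0,0]], twist=[[0,0,0],[0,0,0],[0,0,0],[0,0,0],[0,0,0]])

```text
clock: 11.25
position: [0.5424, -0.2042, 0.0869]
tool_rot: [-3.141, -0.0, 1.954]
force: [-0.8, 0.7, 0.1]
grip_width: -0.0001
finger_force: 0.1
```

>>> apply_moves(claw=[0,0,0,0], xyz=[[0,0.002,0],[0,0.002,0],[0,0.001,0],[0,0,0]], twist=[[0,0,0],[0,0,0],[0,0,0],[0,0,0]])

```text
clock: 11.65
position: [0.5472, -0.2023, 0.0871]
tool_rot: [3.142, -0.0, 1.954]
force: [-1.3, 0.3, -0.1]
grip_width: 0.0001
finger_force: 0.2
```

Run:
```python
from workcell import bot
from h import *
s=bot.observe();print(s['clock'],np.round(s['position'],4),np.round(s['force'],2))
f=bot.grab_frame('scene');i=f['img'][:,:,::-1]
cv2.imwrite('pics/lev2.png',cv2.resize(i[205:325,340:500],(800,600),interpolation=cv2.INTER_CUBIC))
```

```text
11.65 [ 0.5472 -0.2023  0.0871] [-1.27  0.27 -0.08]
```

View pics/lev2.png

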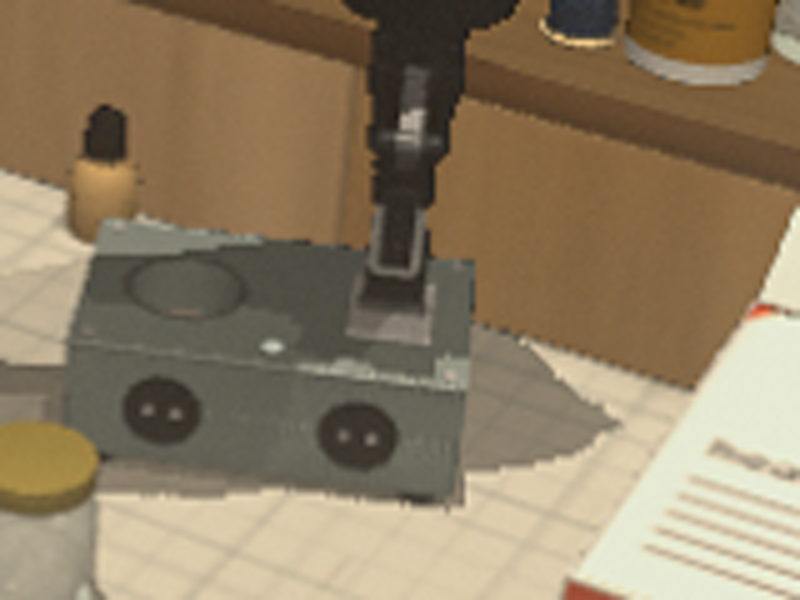

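The paddle at (395,290) has swung past upright ahead of the fingertips, the box is still in place, and there's no stop force yet.

>>> apply_moves(claw=[0,0,0,0], xyz=[[0,0.0015,0],[0,0.0015,0],[0,0.001,0],[0,0,0]], twist=[[0,0,0],[0,0,0],[0,0,0],[0,0,0]])

```text
clock: 12.1
position: [0.5497, -0.2014, 0.0869]
tool_rot: [-3.14, -0.001, 1.953]
force: [-8.2, -2.8, 3.0]
grip_width: -0.0
finger_force: 4.2
```

>>> apply_moves(claw=[0,0,0,0,0,0,0,0,0,0,0,0,0,0], xyz=[[0,0,0],[0,-0.005,0],[0,-0.01,0],[0,-0.015,0],[0,-0.015,-0.01],[0,0,-0.03],[0,0,-0.04],[0,0,-0.04],[0,0,-0.04],[0,0,-0.04],[0,0,-0.04],[0,0,-0.04],[0,0,-0.02],[0,0,0]], twist=[[0,0,0],[0,0,0],[0,0,0],[0,0,0],[0,0,0],[0,0,0],[0,0,0],[0,0,0],[0,0,0],[0,0,0],[0,0,0],[0,0,0],[0,0,0],[0,0,0]])

```text
clock: 13.5
position: [0.5084, -0.219, 0.3903]
tool_rot: [3.137, 0.002, 1.953]
force: [-0.3, -0.6, -0.3]
grip_width: 0.0
finger_force: 0.0
```

Run:
```python
from workcell import bot
from h import *
s=bot.observe();print(s['clock'],np.round(s['position'],4),np.round(s['force'],2))
f=bot.grab_frame('scene');i=f['img'][:,:,::-1].copy()
p=[.5317,-.1553,.378]
for a in(-.5,.3,.5): print(a,proj(f,world(p,[[.04*np.sin(a),-.05,.062+.04*np.cos(a)]])).round(1))
a=.5;print(((proj(f,world(p,[[.04*np.sin(a),-.05+k,.062+.04*np.cos(a)] for k in(-.013,.013)]))-[340,205])*5).round())
cv2.imwrite('pics/lev3.png',cv2.resize(i[205:325,340:500],(800,600),interpolation=cv2.INTER_CUBIC))
```

```text
13.5 [ 0.5084 -0.219   0.3903] [-0.34 -0.64 -0.32]
-0.5 [[419.7 257.7]]
0.3 [[420.6 249.5]]
0.5 [[420.6 249.2]]
[[433. 224.]
 [373. 217.]]
```

View pics/lev3.png

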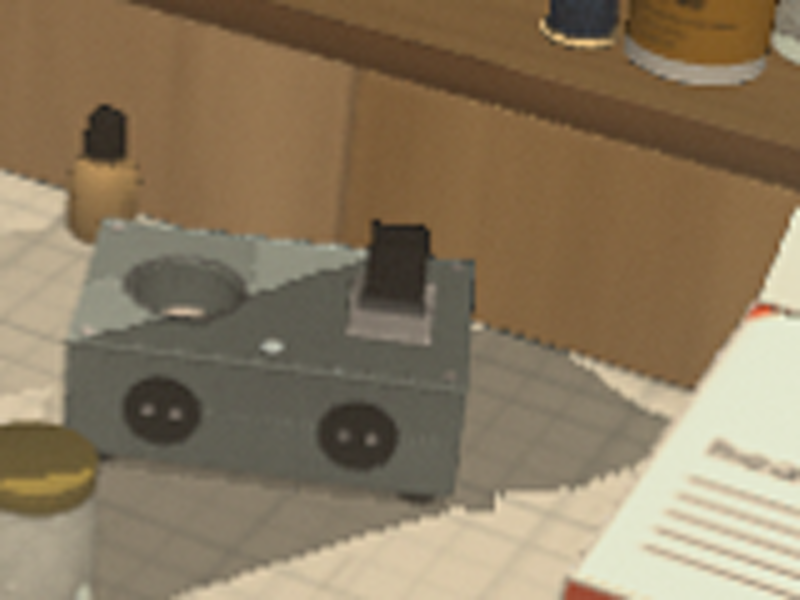

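The lever now leans away and the box hasn't moved. I'll move the arm aside to check the lever angle from above.

>>> apply_moves(claw=[0,0,0,0,0,0,0,0,0,0,0], xyz=[[0.041,0.01,0],[0.041,0.01,0],[0.041,0.01,0],[0.041,0.01,0],[0.041,0.01,0],[0.041,0.01,0],[0.041,0.01,0],[0.041,0.01,0],[0.041,0.01,0],[0.041,0.01,0],[0,0,0]], twist=[[0,0,0],[0,0,0],[0,0,0],[0,0,0],[0,0,0],[0,0,0],[0,0,0],[0,0,0],[0,0,0],[0,0,0],[0,0,0]])

```text
clock: 14.65
position: [0.4465, 0.2043, 0.3857]
tool_rot: [-3.139, -0.001, 1.96]
force: [-0.8, -1.1, -0.1]
grip_width: 0.0001
finger_force: 0.0
```

Run:
```python
from workcell import bot
from h import *
f=bot.grab_frame('top');i=f['img'][:,:,::-1].copy();print(bot.observe()['clock'])
o=cv2.imread('pics/top0.png')
r=lambda i:cv2.resize(i,(400,300),interpolation=cv2.INTER_CUBIC)
p=[.5317,-.1553,.378]
for a in(.2,.35,.5):
    print(a,((proj(f,world(p,[[.04*np.sin(a)+.006,-.05,.062+.036*np.cos(a)],[-.0045,-.05,.066]]))-[335,185]+.375)*4).round().tolist())
cv2.imwrite('pics/top2.png',np.hstack([r(o[195:270,200:300]),r(i[185:260,335:435])]))
```

```text
14.7
0.2 [[272.0, 88.0], [273.0, 126.0]]
0.35 [[268.0, 79.0], [273.0, 126.0]]
0.5 [[264.0, 71.0], [273.0, 126.0]]
```

View pics/top2.png

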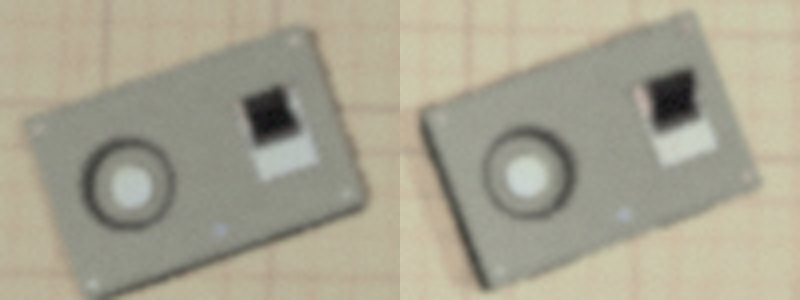

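The paddle's far edge sits at about (270,73) in the right crop. That fits the full-on prediction (row 71) and looks the same as the running box's lever. The box's corners are unchanged.

```bash
python3 -c "
from workcell import bot
print(bot.job_done())"
```

```text
the job is handed in; nothing more can be done
None
```

I reset the tripped (right-hand) box and handed the job in at about 15 s: the key was held fully down for over a second and let up, then the lever was pushed to its on stop. Final pictures show that box unmoved; I did not re-check the other items.

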